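Clamp the camera post in its saddle

TASK

Fold the hinged camera post of the imaging stand down into its sloping saddle, then fit the larger U-bolt over the post with both legs through the saddle plate's holes, until its rubber pad is fully home on the post. Then push the lock slide's tab all the way in, so that the U-bolt cannot come out, and let go. Leave the smaller U-bolt where it stands and do not knock over the two glass vials.

Things in the scene. Friction and masses are not known exactly. Their poses are not given: they have to be found in the camera images.
- stand: imaging stand, fixed: aluminium base plate 262x112 mm, top 14 mm above the bench, with a pivot fork at the robot's end and a sloping bracket in the middle. Origin: middle of its underside; x along the plate away from the robot, y left, z up. Its place and yaw vary
- saddle: sloping saddle of the stand: plate 90x74x9 mm with two V-blocks (x = +-31 mm, 18 mm long, below z = 0). Origin on the lowered post's axis midway between the leg holes, 100 mm above the bench. x: up the slope along the lowered post, 35 deg above level; y: level, left; z: square off the plate, up and back to the robot, 35 deg from vertical. Plate top at z = -18 mm, underside -27 mm
- hole_left (a point): mouth of one of the plate's two leg holes: 13 mm dia, through, parallel to the saddle's z; at x = 0, y = +20, z = -18 mm in the saddle's frame. The other hole is its mirror image at y = -20 mm
- post (a joint): hinge of the camera post, rad: 0 = in the saddle, positive = raised; starts at 0.3 to 0.52. Friction holds it at any angle; 1 to 4 N at post_press pushes it down. Steel tube 25 mm dia, moving in the saddle's x-z plane about a pivot at x = -105 mm on the saddle's x axis; the camera head takes the last 48 mm of its 298 mm
- post_press (a point): point on the upper side of the post, 170 mm along it from the pivot and 12.5 mm off its axis, clear of clamp and camera: a good place to press it down. Moves with the post
- lock_slide (a joint): travel of the lock slide, m: 0 = open (start 0 to 0.0015), 0.013 = fully closed at its stop. Steel keyhole plate under the saddle plate; it closes along the saddle's +y (to the left) and its teeth enter the necks of the U-bolt's legs, possible only when the U-bolt is home. Moves with about 2 N and stays where it is left
- lock_tab (a point): centre of the outer (right-hand) face of the slide's push tab: an upright plate 38 mm (along the saddle's x) by 34 mm (along its z) and 4 mm thick on the right side of the saddle; its top edge is 17 mm above this point. Push it along the saddle's +y
- ubolt: the larger U-bolt: steel rod 10 mm dia, legs 40 mm apart (centres), 76 mm high, 0.14 kg, black rubber pad round the crown. Origin: lies on the saddle's origin when seated, z axes together, the pad's underside on the post. z to the crown, y from leg to leg (either way round is alike). Pad 14 mm thick (x), 24 mm (y), z = 12.5 to 33 mm: grip it across x. Tapered leg tips at z = -43 mm
- small_ubolt: the smaller U-bolt, of the same kind: rod 8 mm dia, legs 27 mm apart, too narrow for this post; same axes, pad top at z = 28.5 mm, leg tips at z = -43 mm. Stands in the other slot; stays there
- slot_block: white plastic storage block, 44x168x36 mm, fixed to the bench. Origin at the middle of its underside; two slots 12x57 mm, 29 mm deep, centred at y = +40 and -40 mm, long side along its y. A U-bolt stands legs down in each, either way round; it may lean a few degrees and shift a few mm along the slot
- vial_a: small glass vial with a white cap, 25 mm dia, 56 mm high, standing near the white block; origin at the middle of its underside
- vial_b: a like vial farther back; origin at the middle of its underside
Mind the look-alikes: they are no part of the job. What is shaped like the ubolt but purple or red is not meant.

How it is judged:
By the outcome, as a careful person would: the job done as asked, in the order asked, and still so for the second after the job is handed in, with the robot touching nothing.
It also fails if it takes over 56 s, if anything falls off the work surface, if the arm or the gripper's body presses on something with over 40 N, if the wrist force passes 120 N, or if a joint passes its speed limit or range.

ROBOT

A 7-joint arm with a two-finger parallel gripper is mounted at the origin on a cart in front of the work surface, level with it; the furniture and walls round the work are solid. World frame = base frame: x ahead of the robot, y to its left, z up, the work surface at z = 0. Lengths are in m, angles in rad, forces in N, time in s.
With the tool pointing down it reaches from about 0.4 to 0.85 m from the base axis. Payload 10.4 kg.
Tool frame: the origin (TCP) lies between the finger pads; the fingertips stand ahead of it and the grasp point (between the pads) lies 5 mm behind it (manip.tip_extent is the z of the fingertips in the tool frame, in m); z points along the fingers, y is the line along which they close (so a half turn about z gives the same grasp; the last joint's range is limited). The gripper opens to 85 mm and grips with 20 to 120 N. Pads are 22 mm wide; open, the fingers measure 114 mm over their backs; the gripper's body (76 mm by 85 mm) begins 54 mm behind the grasp point. The pads swing forward as they close: fully open they stand 13 mm farther back than shut.
Start: joints at [1.172, 0.332, -0.065, 1.46, 0.022, 1.35, -0.088], TCP at [0.229, -0.581, 0.245] pointing down, gripper open.
Joint ranges: [-2.6, 2.6], [-0.5, 2.12], [-1.47, 1.34], [0.16, 2.42], [-1.27, 4.41], [0.06, 2.06], [-2.6, 2.6]. Speed limits (rad/s): [2.22, 2.22, 2.79, 2.79, 3.14, 3.14, 3.14].

INTERFACE

Orientations are given as a unit quaternion [x, y, z, w].
In Python, from workcell import status, viewer, manip gives the robot as it stands.
- The arm moves only by the tool play_rows, never from a script. Its argument "plan" is one flat list of numbers, 7 for each row, row after row: the turn, a rotation vector about the tool's x, y, z in degrees, then the shift along the tool's x, y, z in m, then the opening, from 0 (shut) to 1 (fully open). In form: [ax, ay, az, dx, dy, dz, grip, ax, ay, az, dx, dy, dz, grip, ...]. A call has 1 to 20 rows; each row is the pose to reach, as a shift and turn from the pose commanded when the call began, along the tool's axes at that moment; what a row does not reach only later rows make up. A row lasts 1/8 s, in which the tool goes at most 62.5 mm and 10.7 degrees, less where a joint would pass 70% of its speed; a pose out of reach is approached as far as the arm can. A call with a gripper value outside its range is refused whole. The fingers move at their own pace and stop on an object; "squeeze" is the grip in N (left out, the last holds). Time passes only in rows, so rows that repeat a pose let the fingers close. It gives the time, the measured TCP pose, the force, the opening and the grip force at its end, in the units of the state.
- status.get_obs(): the state, without advancing time (a new reading comes with each control period).
- viewer.camera(name): name is "side" or "top" or "wrist"; returns the picture (480x640x3 uint8, red, green, blue); there is no depth.
- viewer.camera_model(name): a dict with "fx", "fy", "cx", "cy" (pixels), "R" (3x3) and "t" (3): a world point X has camera coordinates R X + t. Camera axes: x right, y down, z forward; pixel columns grow to the right and rows downward; lengths in m; the calibration is good to about 2 mm. A picture is of the moment at which its call begins: read the wrist's pose just before it. camera_model takes no time and is no camera call; for the wrist camera it gives the pose at the moment of the call.
- manip.hand_in(): hands the job in; it is judged then, once.
The state is a dict: "clock": time; "joint_pos": joint angles; "joint_velocities": joint speeds; "tau": joint torques, N m; "position": TCP position; "ee_rot": TCP orientation; "ft_force": force on the tool from outside, world axes, zero at the start; "torque": the same for the moment, N m; "grip_width": opening from 0.0 (shut) to 1.0 (fully open); "grasp_force": force on a finger pad.
Only numpy, scipy, OpenCV 4.12 (cv2) and the standard library are available. Lean on these libraries where they do the work, as an engineer would, in place of code of your own. Each camera call takes 0.05 s, during which the arm holds its last target. There are 200 camera calls.

## Working session

There is one attempt and no reset: what is moved stays moved. The work goes in short steps, Python scripts to look and compute and a tool call to move; the robot and the scene stay as the last step left them, time stands still between calls to the robot, and variables do not carry over. Pictures are saved under pics/ and viewed, at most 13 in all, crops included, and the job is handed in when it is done.

Besides the shell and the picture viewer there is one more tool, called after "Emit:" by a JSON object that holds its "op" and its "data". play_rows: Moves the arm, as the interface text tells. Its arguments: {"type":"object","properties":{"plan":{"type":"array","items":{"type":"number"}},"squeeze":{"type":"number"}},"required":["plan"]}

```bash
mkdir -p pics; ls; python3 - <<'E'
from workcell import status, viewer, manip
import cv2,numpy as np
print(status.get_obs(), manip.tip_extent)
for n in ["side","top"]:
    cv2.imwrite(f"pics/{n}0.png",viewer.camera(n)[:,:,::-1]); m=viewer.camera_model(n); print(n,{k:np.round(v,4).tolist() for k,v in m.items()})
E
```

```text
pics
{'clock': 0.0, 'joint_pos': array([ 1.17240676,  0.33289583, -0.06467173,  1.46096021,  0.02162479,
        1.34988591, -0.08850265]), 'joint_velocities': array([0.00030539, 0.00093823, 0.00165516, 0.00172826, 0.0003366 ,
       0.00044673, 0.00201256]), 'tau': array([-7.45618854e-04, -6.25442004e+01,  4.85270773e-02, -3.91608739e+01,
        1.60478085e-02,  9.83662700e-03,  2.17802506e-05]), 'position': array([ 0.22922045, -0.58106343,  0.24449187]), 'ee_rot': array([ 9.82399626e-01,  1.86789848e-01, -1.84765907e-04, -7.02800570e-04]), 'ft_force': array([-0.44519034, -1.04864615, -0.21536591]), 'torque': array([ 0.01038557, -0.06905401, -0.01969761]), 'grasp_force': 0.0, 'grip_width': 0.9969087131312929} 0.014
side {'fx': 541.4962, 'fy': 541.4962, 'cx': 320.8992, 'cy': 235.3794, 'R': [[0.9941, -0.1088, -0.0005], [-0.0398, -0.3588, -0.9326], [0.1012, 0.927, -0.361]], 't': [-0.5016, 0.1882, 0.7526]}
top {'fx': 505.6047, 'fy': 505.6047, 'cx': 324.4019, 'cy': 233.7434, 'R': [[0.0278, -0.9995, -0.0135], [-0.9874, -0.0254, -0.1563], [0.1559, 0.0177, -0.9876]], 't': [0.1235, 0.5359, 0.8921]}
```

View pics/side0.png

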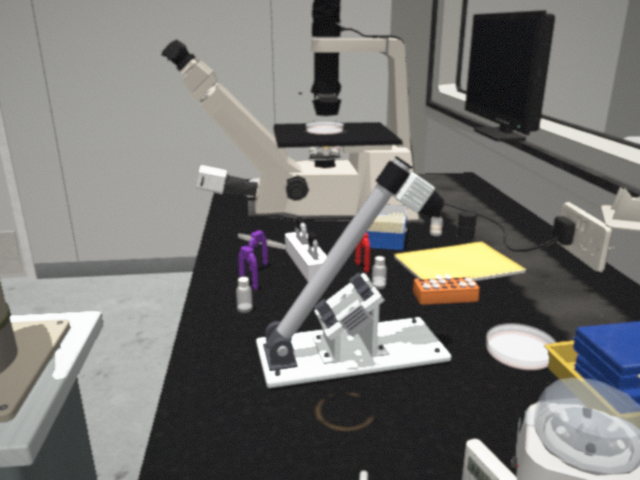

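View pics/top0.png

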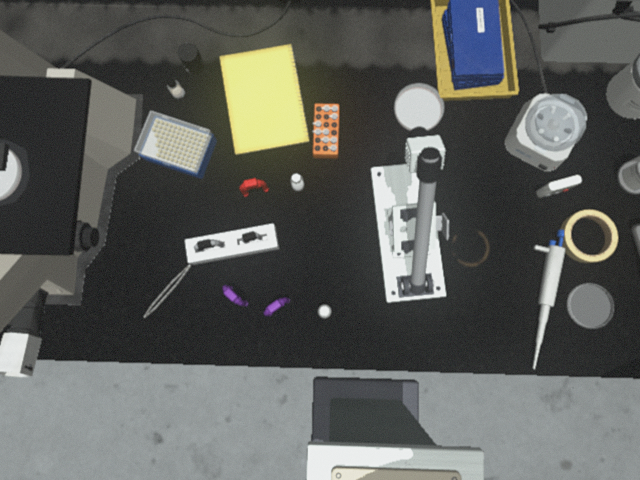

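Side: the stand is at (350,350) with the post raised, and the white block with two U-bolts is at (310,255). Purple and red decoys and the two vials (244,295) and (379,272) are nearby. Top: the block centre is at about (232,244), and the stand runs from (387,301) to (372,167). I'll zoom in for accurate corners.

```bash
python3 - <<'E'
import cv2,numpy as np
a=cv2.imread("pics/top0.png");s=cv2.imread("pics/side0.png")
A=cv2.resize(a[215:275,175:295],(800,400),interpolation=cv2.INTER_CUBIC)
B=cv2.resize(a[155:305,360:460],(400,600),interpolation=cv2.INTER_CUBIC)
C=cv2.resize(s[220:290,230:330],(800,560),interpolation=cv2.INTER_CUBIC)
out=np.zeros((600,800,3),np.uint8)
out[:200,:400]=cv2.resize(a[215:275,175:295],(400,200),interpolation=cv2.INTER_CUBIC)
out[200:600,:400]=cv2.resize(s[220:320,230:330],(400,400),interpolation=cv2.INTER_CUBIC)
out[:,400:]=B
cv2.imwrite("pics/z0.png",out)
E
```

```text
(no output)
```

View pics/z0.png

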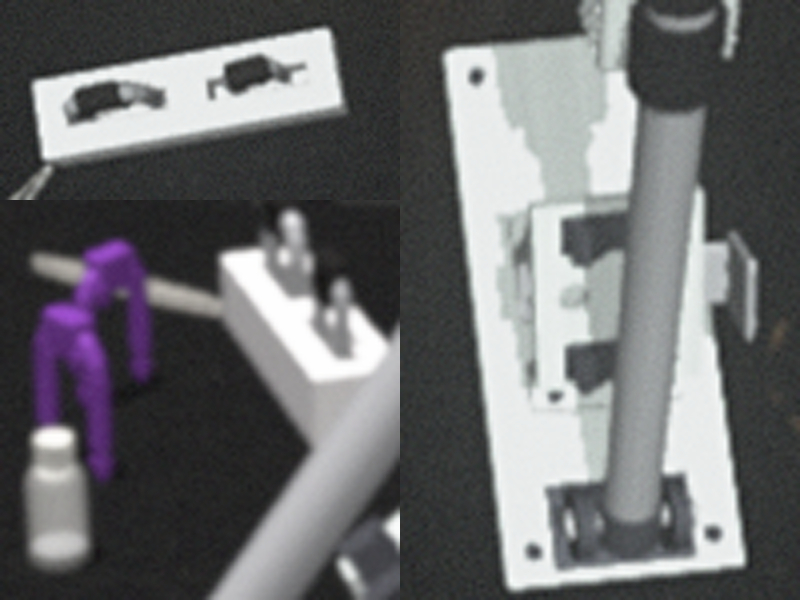

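```bash
cat > h.py <<'E'
import numpy as np, cv2
from scipy.optimize import least_squares
from scipy.spatial.transform import Rotation as Ro
from workcell import status, viewer, manip
def proj(m,X):
    c=np.atleast_2d(X)@np.array(m["R"]).T+np.array(m["t"]); return np.c_[m["fx"]*c[:,0]/c[:,2]+m["cx"],m["fy"]*c[:,1]/c[:,2]+m["cy"]]
def ray(m,uv,z):
    R=np.array(m["R"]);o=-R.T@m["t"];uv=np.atleast_2d(uv)
    d=np.c_[(uv[:,0]-m["cx"])/m["fx"],(uv[:,1]-m["cy"])/m["fy"],np.ones(len(uv))]@R
    return o+d*((z-o[2])/d[:,2])[:,None]
def rz(a): return Ro.from_euler('z',a).as_matrix()
def go(p,R):
    """turn (deg) and shift (mm) from the present pose, in tool axes"""
    o=status.get_obs(); R0=Ro.from_quat(o["ee_rot"])
    t=(R0.inv()*Ro.from_matrix(R)).as_rotvec(degrees=True); s=R0.inv().apply(np.array(p)-o["position"])
    print("turn",t.round(1),"|",np.linalg.norm(t).round(1),"shift mm",(s*1000).round(1)); return t,s
E
python3 - <<'E'
from h import *
m=viewer.camera_model("top");s=viewer.camera_model("side")
zp=lambda L:np.array([[360+(u-400)/4,155+v/4] for u,v in L])-.3
W=ray(m,zp([(443,47),(508,590),(746,565)]),.014); print(W.round(4),np.linalg.norm(W[0]-W[1]),np.linalg.norm(W[2]-W[1]))
x=W[0]-W[1];y=W[1]-W[2]; yaw=np.arctan2(x[1],x[0]); yaw2=np.arctan2(-y[0],y[1]); print("yaw",yaw,yaw2); 
c=(W[0]+W[2])/2;print("stand c",c)
# saddle plate corners: solve offset along stand x
a=np.radians(35);Rs=rz(yaw)@np.c_[[np.cos(a),0,np.sin(a)],[0,1,0],[-np.sin(a),0,np.cos(a)]]
obs=zp([(535,203),(702,190),(533,400)])
P=np.array([[45,37,-18],[45,-37,-18],[-45,37,-18]])/1e3
f=lambda q:(proj(m,P@Rs.T+[q[0],q[1],.1])-obs).ravel()
r=least_squares(f,[c[0],c[1]]);print("saddle o",r.x,r.fun.round(1),"in stand",rz(yaw).T[:2,:2]@(r.x-c[:2]))
b=np.array([[175+u/3.333,215+v/3.333] for u,v in[(32,82),(330,28),(343,105),(48,158)]])
B=ray(m,b,.036);print(B.round(4),B.mean(0),[np.linalg.norm(B[i]-B[i-1]).round(4) for i in range(4)])
d=B[0]-B[1]+B[3]-B[2];print("block yaw",np.arctan2(-d[0],d[1]))
cr=np.array([[175+u/3.333,215+v/3.333] for u,v in[(115,97),(252,72)]]);print("crowns",ray(m,cr,.083).round(4))
print("vial a,b",ray(m,[(324,311),(297,181)],.056).round(3),"decoys",ray(m,[(234,295),(277,305),(254,186)],.04).round(3))
E
```

```text
[[ 0.6718  0.0524  0.014 ]
 [ 0.4107  0.0186  0.014 ]
 [ 0.4254 -0.0921  0.014 ]] 0.2632109201015255 0.11161712662237333
yaw 0.1288404465266095 0.13124105864974794
stand c [ 0.54856559 -0.01986366  0.014     ]
saddle o [ 0.52936007 -0.02227175] [-1.   1.5 -0.1  0.4  1.1 -1.9] in stand [-1.93557391e-02  7.94763842e-05]
[[0.5157 0.3985 0.036 ]
 [0.5506 0.2327 0.036 ]
 [0.5072 0.2236 0.036 ]
 [0.4733 0.3866 0.036 ]] [0.51170442 0.31036046 0.036     ] [np.float64(0.0441), np.float64(0.1694), np.float64(0.0443), np.float64(0.1665)]
block yaw 0.20667390867244542
crowns [[0.5023 0.3397 0.083 ]
 [0.5176 0.2676 0.083 ]]
vial a,b [[0.391 0.134 0.056]
 [0.628 0.191 0.056]] decoys [[0.415 0.3   0.04 ]
 [0.4   0.22  0.04 ]
 [0.621 0.273 0.04 ]]
```

```bash
cat >> h.py <<'E'
a=np.radians(35);YAW=.130;SO=np.array([.5294,-.0223,.1])
RS=rz(YAW)@np.c_[[np.cos(a),0,np.sin(a)],[0,1,0],[-np.sin(a),0,np.cos(a)]]
RT=np.c_[RS[:,1],RS[:,0],-RS[:,2]]  # tool: y=saddle x, z=-saddle z
sad=lambda x,y,z: SO+RS@(np.array([x,y,z])/1e3)
insad=lambda p:(RS.T@(np.array(p)-SO)*1e3).round(1)
E
python3 - <<'E'
from h import *
go(sad(10,0,164),RT)
E
```

```text
turn [-29.7  23.1 -73.4] | 82.5 shift mm [ 401.  -430.5    5.1]
```

Emit:
{"op": "play_rows", "data": {"plan": [-29.7,23.1,-73.4,0.401,-0.4305,0.005,0,-29.7,23.1,-73.4,0.401,-0.4305,0.005,0,-29.7,23.1,-73.4,0.401,-0.4305,0.005,0,-29.7,23.1,-73.4,0.401,-0.4305,0.005,0,-29.7,23.1,-73.4,0.401,-0.4305,0.005,0,-29.7,23.1,-73.4,0.401,-0.4305,0.005,0,-29.7,23.1,-73.4,0.401,-0.4305,0.005,0,-29.7,23.1,-73.4,0.401,-0.4305,0.005,0,-29.7,23.1,-73.4,0.401,-0.4305,0.005,0,-29.7,23.1,-73.4,0.401,-0.4305,0.005,0,-29.7,23.1,-73.4,0.401,-0.4305,0.005,0,-29.7,23.1,-73.4,0.401,-0.4305,0.005,0,-29.7,23.1,-73.4,0.401,-0.4305,0.005,0,-29.7,23.1,-73.4,0.401,-0.4305,0.005,0], "squeeze": 40}}

```text
clock: 1.85
position: [0.4443, -0.0345, 0.2403]
ee_rot: [0.63, 0.716, 0.226, 0.199]
ft_force: [-0.4, -0.0, 0.2]
grip_width: -0.001
grasp_force: 0.0
```

```bash
python3 - <<'E'
from h import *
o=status.get_obs();print(insad(o["position"]),o["ft_force"],o["clock"],o["joint_pos"].round(2));go(sad(10,0,164),RT)
w=viewer.camera("wrist");s=viewer.camera("side")
cv2.imwrite("pics/w1.png",np.hstack([w,s])[:,:,::-1]);im=cv2.imread("pics/w1.png");cv2.imwrite("pics/w1.png",cv2.resize(im,(800,300),interpolation=cv2.INTER_AREA))
E
```

```text
[ 10.   -1.1 164.2] [-0.43976922 -0.03305583  0.20396212] 1.85 [ 0.72 -0.5  -0.49  2.33 -0.64  0.75  0.7 ]
turn [ 0.   0.1 -0.1] | 0.1 shift mm [ 1.1 -0.   0.2]
```

View pics/w1.png

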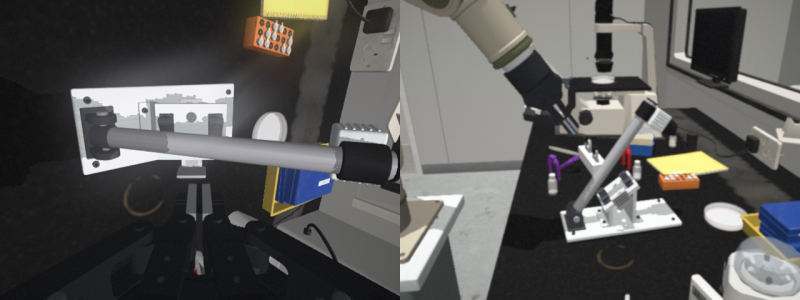

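The wrist view shows the post running up the middle plane, with the slide's tab near (192,172). The fingers are shut and stand over the post on its near side. Pressing down along the arc.

Emit:
{"op": "play_rows", "data": {"plan": [0,0,0,0.001,0.02,0.03,0,0,0,0,0.001,0.028,0.0575,0,0,0,0,0.001,0.033,0.065,0,0,0,0,0.001,0.037,0.0725,0,0,0,0,0.001,0.041,0.08,0,0,0,0,0.001,0.044,0.088,0,0,0,0,0.001,0.047,0.096,0,0,0,0,0.001,0.049,0.104,0,0,0,0,0.001,0.051,0.112,0,0,0,0,0.001,0.053,0.12,0,0,0,0,0.001,0.054,0.126,0,0,0,0,0.001,0.055,0.132,0,0,0,0,0.001,0.055,0.136,0,0,0,0,0.001,0.055,0.137,0,0,0,0,0.001,0.055,0.137,0]}}

```text
clock: 3.82
position: [0.5668, -0.0167, 0.1596]
ee_rot: [0.629, 0.717, 0.226, 0.199]
ft_force: [0.1, 1.1, 1.9]
grip_width: -0.003
grasp_force: 0.9
```

```bash
python3 - <<'E'
from h import *
o=status.get_obs();print(insad(o["position"]),RS.T@o["ft_force"],o["clock"])
E
```

```text
[65.2  0.7 27.2] [1.27692036 1.08533637 1.41995976] 3.825
```

Emit:
{"op": "play_rows", "data": {"plan": [0,0,0,0,0,0.001,0,0,0,0,0,0,0.002,0,0,0,0,0,0,0.003,0,0,0,0,0,0,0.003,0]}}

```text
clock: 4.32
position: [0.5678, -0.0167, 0.1588]
ee_rot: [0.629, 0.717, 0.224, 0.199]
ft_force: [-64.8, 0.4, 64.8]
grip_width: 0.0
grasp_force: 44.7
```

```bash
python3 - <<'E'
from h import *
o=status.get_obs();print(insad(o["position"]),RS.T@o["ft_force"],o["clock"])
E
```

```text
[65.5  0.6 25.9] [-15.44312639   8.82901806  89.90989064] 4.325
```

Emit:
{"op": "play_rows", "data": {"plan": [0,0,0,0,0,-0.002,0,0,0,0,0,0,-0.03,0.3,0,0,0,0,0,-0.08,0.5]}}

```text
clock: 4.7
position: [0.5221, -0.022, 0.2224]
ee_rot: [0.629, 0.717, 0.226, 0.197]
ft_force: [0.2, -1.2, -0.7]
grip_width: 0.417
grasp_force: 0.0
```

```bash
python3 - <<'E'
from h import *
t=viewer.camera_model("top");s=viewer.camera_model("side")
def tri(a,b):
    P=[np.array(m[ "R"]) for m in(t,s)]
    K=lambda m:np.array([[m["fx"],0,m["cx"]],[0,m["fy"],m["cy"]],[0,0,1]])
    M=[K(m)@np.c_[np.array(m["R"]),m["t"]] for m in(t,s)]
    X=cv2.triangulatePoints(M[0],M[1],np.array(a,float),np.array(b,float)).ravel();X=X[:3]/X[3]
    print(X.round(3),(proj(t,X)-a).round(1),(proj(s,X)-b).round(1))
tri((83,251),(277,130)); tri((80,78),(400,128)); tri((90,237),(297,188)); tri((22,350),(212,180))
o=status.get_obs();print(insad(o["position"]),o["ft_force"],o["clock"])
by=.207;c=np.array([.503,.345,.20])
R=np.c_[[-np.sin(by),np.cos(by),0],[np.cos(by),np.sin(by),0],[0,0,-1]]
go(c,R)
# would camera see crown?
m=viewer.camera_model("wrist");Rt=Ro.from_quat(o["ee_rot"]).as_matrix();cc=-np.array(m["R"]).T@m["t"]
print("cam in tool",Rt.T@(cc-o["position"]), np.array(m["R"])@Rt)
E
```

```text
[0.465 0.486 0.238] [[-0.1  1.5]] [[ 0.9 -0.1]]
[0.741 0.523 0.23 ] [[ 0.2 -1.1]] [[-0.6  0.2]]
[0.508 0.551 0.089] [[-0.   0.2]] [[ 0.1 -0. ]]
[0.306 0.648 0.088] [[0.2 2.8]] [[ 1.7 -0.1]]
[ 64.3   1.2 104.4] [ 0.17357843 -1.15601609 -0.69757289] 4.7
turn [34.9  1.2 -4.3] | 35.2 shift mm [366.3  10.5  35.4]
cam in tool [ 0.0778545  -0.0003421  -0.12794171] [[ 3.30279735e-05  9.99999885e-01 -4.78302224e-04]
 [-9.54180370e-01 -1.11608715e-04 -2.99232032e-01]
 [-2.99232051e-01  4.66269621e-04  9.54180257e-01]]
```

Emit:
{"op": "play_rows", "data": {"plan": [34.9,1.2,-4.3,0.366,0.0105,0.035,0.6,34.9,1.2,-4.3,0.366,0.0105,0.035,0.6,34.9,1.2,-4.3,0.366,0.0105,0.035,0.6,34.9,1.2,-4.3,0.366,0.0105,0.035,0.6,34.9,1.2,-4.3,0.366,0.0105,0.035,0.6,34.9,1.2,-4.3,0.366,0.0105,0.035,0.6,34.9,1.2,-4.3,0.366,0.0105,0.035,0.6,34.9,1.2,-4.3,0.366,0.0105,0.035,0.6,34.9,1.2,-4.3,0.366,0.0105,0.035,0.6]}}

```text
clock: 5.82
position: [0.5033, 0.3457, 0.1993]
ee_rot: [0.629, 0.777, -0.001, 0.001]
ft_force: [0.4, -1.8, 0.0]
grip_width: 0.601
grasp_force: 0.0
```

```bash
python3 - <<'E'
from h import *
o=status.get_obs();print(o["position"],o["clock"],o["joint_pos"].round(2))
m=viewer.camera_model("wrist");w=viewer.camera("wrist");s=viewer.camera("side")
np.savez("w2.npz",**m);cv2.imwrite("pics/w2raw.png",w[:,:,::-1]);cv2.imwrite("pics/s2raw.png",s[:,:,::-1])
out=np.zeros((600,800,3),np.uint8);out[:450,:600]=cv2.resize(w,(600,450),interpolation=cv2.INTER_AREA);out[450:,:200]=cv2.resize(s,(200,150));
out[300:600,600:]=0;c=s[230:400,240:470];out[450:600,210:413]=cv2.resize(c,(203,150))
cv2.imwrite("pics/w2.png",out[:,:,::-1])
by=.207;q=np.array([[.5117,.3104]])
for l in(-84,84):
  for e in(-22,22): print((l,e),proj(m,np.r_[q[0]+[-np.sin(by)*l/1e3+np.cos(by)*e/1e3,np.cos(by)*l/1e3+np.sin(by)*e/1e3],.036]).round(0))
E
```

```text
[0.5032644  0.3456626  0.19933638] 5.825 [ 0.12  0.56 -1.1   1.52  0.51  1.37 -0.81]
(-84, -22) [[293. 357.]]
(-84, 22) [[344. 357.]]
(84, -22) [[289. 158.]]
(84, 22) [[349. 159.]]
```

View pics/w2.png

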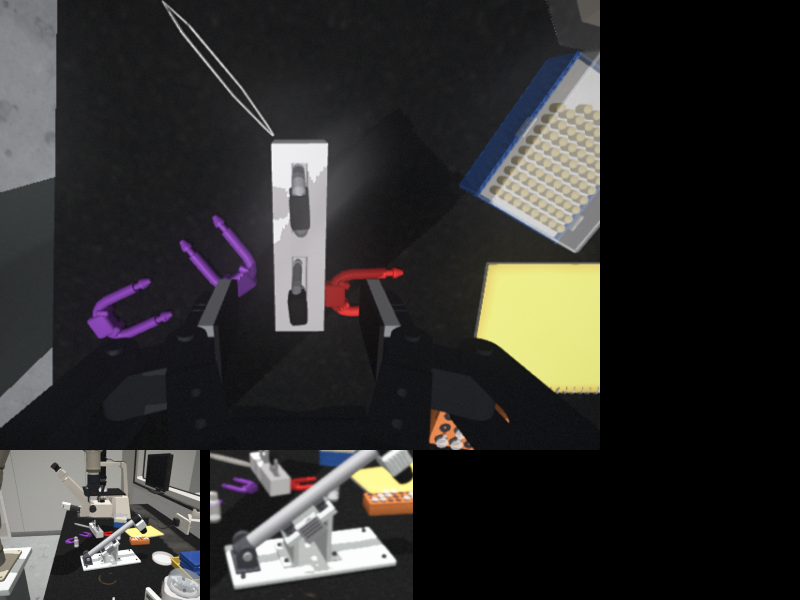

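The block runs down the middle. The larger U-bolt is in the upper (+y) slot at about (300,198) in this 600-px view, the smaller at (298,292). I'll check the purple decoys against the first side picture.

```bash
python3 - <<'E'
import cv2,numpy as np
a=cv2.imread("pics/side0.png");b=cv2.imread("pics/s2raw.png");w=cv2.imread("pics/w2raw.png")
r=lambda i,W,H:cv2.resize(i,(W,H),interpolation=cv2.INTER_CUBIC)
cv2.imwrite("pics/z2.png",np.hstack([np.vstack([r(a[220:320,220:390],425,250),r(b[220:360,220:458],425,250)]),r(w[140:360,270:375],239,500)]))
E
```

```text
(no output)
```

View pics/z2.png

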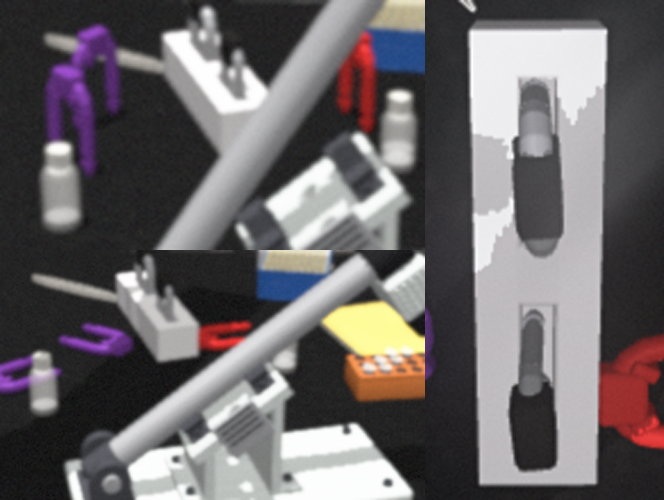

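```bash
python3 - <<'E'
from h import *
m=dict(np.load("w2.npz"));print(m["fx"],(-m["R"].T@m["t"]).round(3))
q=lambda u,v:(270+(u-425)/2.276-.3,140+v/2.276-.3)
P=ray(m,[q(538,190),q(516,140),q(556,140),q(514,236),q(562,236)],.083);print(P.round(4),np.linalg.norm(P[1]-P[2]),np.linalg.norm(P[1]-P[3]))
B=ray(m,[q(470,30),q(606,30),q(596,484),q(479,484)],.036);print(B.round(4),[np.linalg.norm(B[i]-B[i-1]).round(4) for i in range(4)]);print(B.mean(0))
by=.207;bx=np.array([[np.cos(by),np.sin(by)],[-np.sin(by),np.cos(by)]]);print("in block",(bx@(P[:,:2]-B.mean(0)[:2]).T).T.round(4))
S=ray(m,[q(519,76),q(556,76),q(519,305),q(557,305)],.036);print("slots",(bx@(S[:,:2]-B.mean(0)[:2]).T).T.round(4))
E
```

```text
393.1614811614736 [0.487 0.422 0.327]
[[0.5018 0.3574 0.083 ]
 [0.4928 0.3701 0.083 ]
 [0.5037 0.3724 0.083 ]
 [0.4979 0.3426 0.083 ]
 [0.5114 0.3454 0.083 ]] 0.011101528429307558 0.0280505843283116
[[0.4724 0.3921 0.036 ]
 [0.5148 0.4011 0.036 ]
 [0.5498 0.2376 0.036 ]
 [0.5068 0.2285 0.036 ]] [np.float64(0.1671), np.float64(0.0434), np.float64(0.1671), np.float64(0.0439)]
[0.51095273 0.31481548 0.036     ]
in block [[-0.0002  0.0435]
 [-0.0063  0.0579]
 [ 0.0048  0.0579]
 [-0.007   0.0298]
 [ 0.0067  0.0299]]
slots [[-0.0063  0.0689]
 [ 0.0057  0.069 ]
 [-0.0065 -0.0111]
 [ 0.0068 -0.0111]]
```

Decoys have tipped over by themselves: they stood on their leg tips, nowhere near the arm. Both vials are still standing and the post lies in the saddle. In the right crop the larger U-bolt's pad is at (538,190). Grasping it.

Emit:
{"op": "play_rows", "data": {"plan": [0,0,0,0.0104,0.0006,0.05,0.6,0,0,0,0.0104,0.0006,0.09,0.6,0,0,0,0.0104,0.0006,0.115,0.6,0,0,0,0.0104,0.0006,0.1223,0.6,0,0,0,0.0104,0.0006,0.1223,0.3,0,0,0,0.0104,0.0006,0.1223,0.1,0,0,0,0.0104,0.0006,0.1223,0,0,0,0,0.0104,0.0006,0.1223,0,0,0,0,0.0104,0.0006,0.1223,0], "squeeze": 60}}

```text
clock: 7.05
position: [0.5036, 0.3544, 0.0788]
ee_rot: [0.631, 0.776, 0.0, 0.002]
ft_force: [-0.6, -2.3, 7.1]
grip_width: 0.149
grasp_force: 60.7
```

Emit:
{"op": "play_rows", "data": {"plan": [0,0,0,0,0,-0.02,0,0,0,0,0,0,-0.06,0,0,0,0,0,0,-0.11,0,0,0,0,0,0,-0.15,0,0,0,0,0,0,-0.15,0]}}

```text
clock: 7.68
position: [0.503, 0.356, 0.2318]
ee_rot: [0.63, 0.776, 0.002, 0.003]
ft_force: [0.1, 0.4, -2.3]
grip_width: 0.149
grasp_force: 59.6
```

```bash
python3 - <<'E'
from h import *
o=status.get_obs();print(o["position"],o["clock"],o["ft_force"],o["grip_width"])
m=viewer.camera_model("wrist");w=viewer.camera("wrist");s=viewer.camera("side");t=viewer.camera("top")
np.savez("w3.npz",**m);cv2.imwrite("pics/w3raw.png",w[:,:,::-1]);cv2.imwrite("pics/s3raw.png",s[:,:,::-1])
np.save("o3.npy",np.r_[o["position"],o["ee_rot"]])
p=proj(viewer.camera_model("side"),o["position"])[0].astype(int);pw=proj(m,o["position"])[0].astype(int);print(p,pw)
r=lambda i,W,H:cv2.resize(i,(W,H),interpolation=cv2.INTER_CUBIC)
A=s[p[1]-50:p[1]+100,p[0]-75:p[0]+75]
B=w[pw[1]-130:pw[1]+130,190:450];print(B.shape)
cv2.imwrite("pics/w3.png",np.hstack([r(A,400,400),r(B,400,400)])[:,:,::-1])
E
```

```text
[0.50304224 0.35600529 0.23181477] 7.675 [ 0.08130582  0.37691902 -2.28840295] 0.14883630157678027
[300 144] [317 336]
(260, 260, 3)
```

View pics/w3.png

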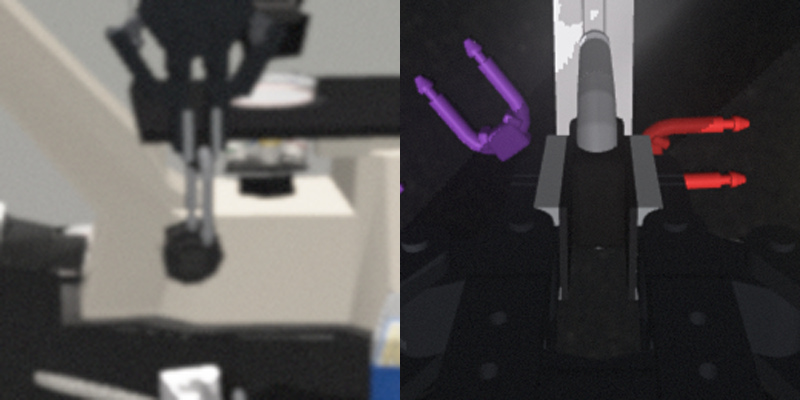

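The wrist view shows the U-bolt held between the fingers, with the near leg running from crop (597,150) to its tip at (595,35). The side view shows both legs hanging straight down. Now measuring its offset in the hand.

```bash
python3 - <<'E'
from h import *
m=dict(np.load("w3.npz"));o=np.load("o3.npy");Rt=Ro.from_quat(o[3:]).as_matrix()
g=cv2.imread("pics/w3raw.png",0).astype(int)
print("col u306-312, rows 200..375:");print([(v,int(g[v,304:311].mean()),int(g[v,316:321].mean())) for v in range(216,236)]);print([(v,int(g[v,306:330].mean())) for v in range(296,374,1)])
for v in (240,260,280,290): print(v,g[v,296:342].tolist())
def pt(x,z,y=0): return proj(m,o[:3]+Rt@(np.array([x,y,z])/1e3))[0].round(1)
for h in (27,29):
  for off in (-4,0,4): print(h,off,"tip axis",pt(20+off,43+h),"tip outer",pt(24+off,43+h),"pad far top",pt(-12+off,h-33),"near top",pt(12+off,h-33),"near bot",pt(12+off,h-12.5), "neck",pt(25+off,33+h))
E
```

```text
col u306-312, rows 200..375:
[(216, 178, 204), (217, 178, 190), (218, 178, 188), (219, 179, 186), (220, 188, 187), (221, 200, 187), (222, 210, 188), (223, 207, 187), (224, 210, 182), (225, 209, 150), (226, 207, 114), (227, 200, 135), (228, 196, 148), (229, 202, 147), (230, 205, 133), (231, 205, 102), (232, 197, 95), (233, 184, 95), (234, 164, 96), (235, 150, 96)]
[(296, 118), (297, 118), (298, 118), (299, 118), (300, 118), (301, 115), (302, 107), (303, 91), (304, 64), (305, 32), (306, 26), (307, 27), (308, 27), (309, 27), (310, 28), (311, 29), (312, 30), (313, 31), (314, 31), (315, 31), (316, 31), (317, 32), (318, 31), (319, 31), (320, 31), (321, 31), (322, 32), (323, 31), (324, 30), (325, 31), (326, 30), (327, 30), (328, 31), (329, 30), (330, 30), (331, 30), (332, 30), (333, 29), (334, 29), (335, 29), (336, 28), (337, 29), (338, 28), (339, 28), (340, 28), (341, 29), (342, 28), (343, 29), (344, 28), (345, 28), (346, 27), (347, 28), (348, 27), (349, 27), (350, 27), (351, 27), (352, 27), (353, 27), (354, 27), (355, 27), (356, 26), (357, 27), (358, 26), (359, 26), (360, 26), (361, 26), 
[... 1168 characters left out ...]
317.9 231.6] tip outer [317.9 224.2] pad far top [317.7 374.5] near top [317.7 315.4] near bot [317.8 290.4] neck [317.8 227.6]
27 4 tip axis [317.9 224.2] tip outer [317.9 216.8] pad far top [317.7 365.1] near top [317.7 305. ] near bot [317.7 281. ] neck [317.8 219.8]
29 -4 tip axis [317.9 237.8] tip outer [317.9 230.5] pad far top [317.7 380.3] near top [317.7 322.8] near bot [317.8 297.3] neck [317.8 234.1]
29 0 tip axis [317.9 230.5] tip outer [317.9 223.2] pad far top [317.7 371.1] near top [317.7 312.7] near bot [317.8 288.3] neck [317.8 226.5]
29 4 tip axis [317.9 223.2] tip outer [317.9 215.8] pad far top [317.7 361.8] near top [317.7 302.4] near bot [317.8 279. ] neck [317.8 218.8]
```

```bash
python3 - <<'E'
from h import *
go(sad(0,-1,110),RT)
E
```

```text
turn [-34.9  -1.1   4.3] | 35.2 shift mm [-370.  -113.6   38.2]
```

Emit:
{"op": "play_rows", "data": {"plan": [0,0,0,-0.06,-0.015,0,0,-6,0,1,-0.12,-0.035,0,0,-14,0,2,-0.17,-0.052,0.005,0,-22,-0.5,3,-0.22,-0.068,0.012,0,-30,-1,4,-0.27,-0.083,0.02,0,-34.9,-1.1,4.3,-0.32,-0.098,0.03,0,-34.9,-1.1,4.3,-0.355,-0.109,0.037,0,-34.9,-1.1,4.3,-0.37,-0.1136,0.0382,0,-34.9,-1.1,4.3,-0.37,-0.1136,0.0382,0,-34.9,-1.1,4.3,-0.37,-0.1136,0.0382,0]}}

```text
clock: 9.07
position: [0.4661, -0.0321, 0.1886]
ee_rot: [0.63, 0.716, 0.226, 0.197]
ft_force: [0.7, -0.1, -1.6]
grip_width: 0.149
grasp_force: 59.5
```

```bash
python3 - <<'E'
from h import *
o=status.get_obs();print(insad(o["position"]),o["clock"],o["ft_force"],o["grip_width"],o["joint_pos"].round(2));go(sad(0,-1,110),RT)
m=viewer.camera_model("wrist");w=viewer.camera("wrist");s=viewer.camera("side")
np.savez("w4.npz",**m);cv2.imwrite("pics/w4raw.png",w[:,:,::-1]);cv2.imwrite("pics/s4raw.png",s[:,:,::-1])
print([(q,proj(m,sad(*q))[0].round(0)) for q in [(45,37,-18),(-45,37,-18),(0,20,-18),(45,-37,-18),(-45,-37,-18)]])
q=proj(viewer.camera_model("side"),sad(0,0,30))[0].astype(int);print(q)
r=lambda i,W,H:cv2.resize(i,(W,H),interpolation=cv2.INTER_CUBIC)
np.save("q.npy",q)
cv2.imwrite("pics/w4.png",np.hstack([r(w[130:330,220:420],400,400),r(s[q[1]-75:q[1]+75,q[0]-75:q[0]+75],400,400)])[:,:,::-1])
E
```

```text
[ -1.6  -1.5 109.3] 9.075 [ 0.7103593  -0.12421552 -1.57912421] 0.14946437282057828 [ 0.62 -0.35 -0.48  2.37 -0.59  0.56  0.66]
turn [-0.2 -0.1 -0.2] | 0.3 shift mm [ 0.5  1.6 -0.7]
[((45, 37, -18), array([391., 179.])), ((-45, 37, -18), array([252., 180.])), ((0, 20, -18), array([322., 205.])), ((45, -37, -18), array([385., 284.])), ((-45, -37, -18), array([258., 285.]))]
[328 279]
```

View pics/w4.png

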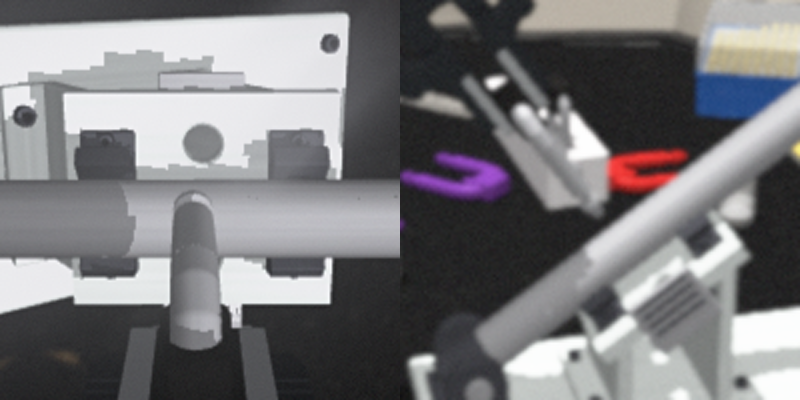

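Wrist: the left hole is at crop (203,143), plate corners at (64,94), (338,93), (330,303) and (75,303), and the leg tip at about (192,195). The saddle sits about 2.2 mm further in +y than my model says. Correcting, then lowering until the tips are at the hole mouths.

Emit:
{"op": "play_rows", "data": {"plan": [-1,0,-0.2,0.0035,0.0013,0.015,0,-1,0,-0.2,0.0035,0.0013,0.035,0,-1,0,-0.2,0.0035,0.0013,0.045,0,-1,0,-0.2,0.0035,0.0013,0.045,0,-1,0,-0.2,0.0035,0.0013,0.045,0]}}

```text
clock: 9.8
position: [0.4935, -0.024, 0.1547]
ee_rot: [0.626, 0.716, 0.232, 0.204]
ft_force: [-0.1, -0.2, -1.2]
grip_width: 0.151
grasp_force: 59.6
```

```bash
python3 - <<'E'
from h import *
o=status.get_obs();print(insad(o["position"]),(RS.T@o["ft_force"]).round(1),o["clock"],o["grip_width"],o["joint_pos"].round(2));go(sad(-.3,2,54),RT)
m=viewer.camera_model("wrist");w=viewer.camera("wrist")
s=viewer.camera("side");q=np.load("q.npy")
np.savez("w5.npz",**m);cv2.imwrite("pics/w5raw.png",w[:,:,::-1]);r=lambda i,W,H:cv2.resize(i,(W,H),interpolation=cv2.INTER_CUBIC)
cv2.imwrite("pics/w5.png",np.hstack([r(w[130:330,220:420],400,400),r(s[q[1]-75:q[1]+75,q[0]-75:q[0]+75],400,400)])[:,:,::-1])
print([(k,proj(m,sad(*k))[0].round(0)) for k in [(45,37,-18),(-45,37,-18),(0,20,-18)]])
E
```

```text
[ 2.   3.  65.3] [-0.8 -0.2 -0.9] 9.8 0.15075575383725665 [ 0.6  -0.23 -0.53  2.37 -0.59  0.4   0.66]
turn [ 1.  -0.   0.2] | 1.0 shift mm [-1.  -2.5 11.3]
[((45, 37, -18), array([395., 200.])), ((-45, 37, -18), array([230., 200.])), ((0, 20, -18), array([313., 230.]))]
```

View pics/w5.png

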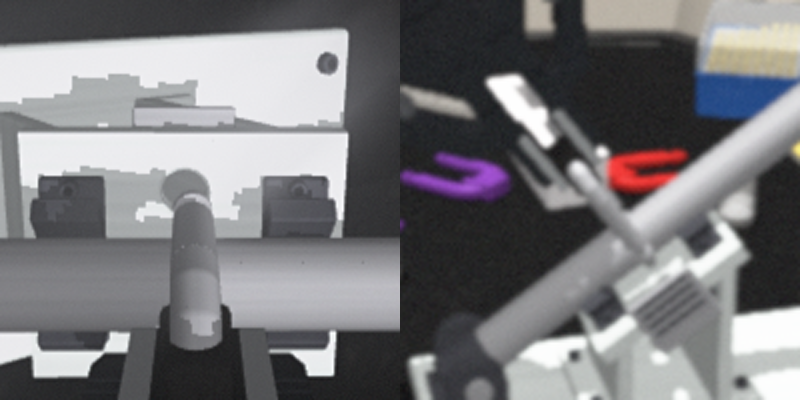

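The leg tip is at crop (192,195) and the hole centre near (185,189). The tip is about 2 mm too far up the slope, so I'll correct that and lower gently.

Emit:
{"op": "play_rows", "data": {"plan": [0,0,0,0,-0.0022,0,0,0,0,0,0,-0.0022,0.004,0,0,0,0,0,-0.0022,0.008,0,0,0,0,0,-0.0022,0.012,0,0,0,0,0,-0.0022,0.015,0,0,0,0,0,-0.0022,0.018,0,0,0,0,0,-0.0022,0.018,0]}}

```text
clock: 10.78
position: [0.5022, -0.0228, 0.1381]
ee_rot: [0.626, 0.716, 0.232, 0.204]
ft_force: [-0.5, -0.3, -1.3]
grip_width: 0.149
grasp_force: 59.6
```

```bash
python3 - <<'E'
from h import *
o=status.get_obs();print(insad(o["position"]),(RS.T@o["ft_force"]).round(1),(RS.T@o["torque"]).round(2),o["clock"],o["grip_width"]);go(sad(-.5,2.2,29),RT)
E
```

```text
[-0.3  3.  46.7] [-1.2 -0.3 -0.8] [-0.02  0.87  0.03] 10.775 0.1490149700033665
turn [ 1.  -0.1  0.2] | 1.0 shift mm [-0.8 -0.5 17.7]
```

No contact force, and the tips are inside the holes. Continuing down.

Emit:
{"op": "play_rows", "data": {"plan": [0,0,0,0,0,0.004,0,0,0,0,0,0,0.008,0,0,0,0,0,0,0.012,0,0,0,0,0,0,0.014,0,0,0,0,0,0,0.016,0,0,0,0,0,0,0.016,0]}}

```text
clock: 11.52
position: [0.5116, -0.0217, 0.1253]
ee_rot: [0.626, 0.716, 0.232, 0.204]
ft_force: [0.2, 0.0, -1.7]
grip_width: 0.145
grasp_force: 59.6
```

```bash
python3 - <<'E'
from h import *
o=status.get_obs();print(insad(o["position"]),(RS.T@o["ft_force"]).round(1),(RS.T@o["torque"]).round(2),o["clock"],o["grip_width"])
E
```

```text
[ 0.1  2.9 30.9] [-0.8  0.  -1.5] [-0.    0.9   0.03] 11.525 0.14530705634961952
```

Emit:
{"op": "play_rows", "data": {"plan": [0,0,0,0,0,0.001,0,0,0,0,0,0,0.002,0,0,0,0,0,0,0.003,0,0,0,0,0,0,0.003,0]}}

```text
clock: 12.02
position: [0.513, -0.0216, 0.1238]
ee_rot: [0.626, 0.716, 0.232, 0.204]
ft_force: [-31.8, -0.3, 32.0]
grip_width: 0.146
grasp_force: 65.9
```

```bash
python3 - <<'E'
from h import *
o=status.get_obs();print(insad(o["position"]),(RS.T@o["ft_force"]).round(1),(RS.T@o["torque"]).round(2),o["clock"],o["grip_width"])
E
```

```text
[ 0.4  2.8 28.8] [-7.5  3.8 44.3] [ 0.84  2.25 -0.04] 12.025 0.14614942977301035
```

It seats exactly at the expected height. Release, back off, and check by pressing on the crown with the fingers shut.

Emit:
{"op": "play_rows", "data": {"plan": [0,0,0,0,0,-0.001,0,0,0,0,0,0,-0.001,0.3,0,0,0,0,0,-0.001,0.5,0,0,0,0,0,-0.001,0.5,0,0,0,0,0,-0.015,0.5,0,0,0,0,0,-0.04,0.4,0,0,0,0,0,-0.05,0,0,0,0,0,0,-0.05,0,0,0,0,0,0,-0.05,0,0,0,0,0,0,-0.035,0,0,0,0,0,0,-0.024,0,0,0,0,0,0,-0.021,0,0,0,0,0,0,-0.019,0,0,0,0,0,0,-0.019,0]}}

```text
clock: 13.78
position: [0.5016, -0.0229, 0.1383]
ee_rot: [0.626, 0.716, 0.232, 0.203]
ft_force: [-15.8, 0.6, 13.5]
grip_width: -0.004
grasp_force: 10.2
```

```bash
python3 - <<'E'
from h import *
o=status.get_obs();print(insad(o["position"]),(RS.T@o["ft_force"]).round(1),(RS.T@o["torque"]).round(2),o["clock"],o["grip_width"])
E
```

```text
[-0.6  3.1 47.2] [-5.1  2.6 20. ] [ 0.57  1.64 -0.03] 13.775 -0.0037287228815187207
```

Emit:
{"op": "play_rows", "data": {"plan": [0,0,0,0,0,0.001,0,0,0,0,0,0,0.001,0,0,0,0,0,0,-0.01,0,0,0,0,0,0,-0.06,0,0,0,0,-0.04,0,-0.08,0,0,0,0,-0.08,0,-0.08,0,0,0,0,-0.08,0,-0.08,0]}}

```text
clock: 14.65
position: [0.4663, -0.1109, 0.2039]
ee_rot: [0.627, 0.715, 0.232, 0.205]
ft_force: [0.6, 0.9, -0.1]
grip_width: -0.003
grasp_force: 0.0
```

```bash
python3 - <<'E'
from h import *
o=status.get_obs();print(insad(o["position"]),(RS.T@o["ft_force"]).round(1),o["clock"])
t=viewer.camera_model("top");s=viewer.camera_model("side")
K=lambda m:np.array([[m["fx"],0,m["cx"]],[0,m["fy"],m["cy"]],[0,0,1]])@np.c_[np.array(m["R"]),m["t"]]
def tri(a,b):
    X=cv2.triangulatePoints(K(t),K(s),np.array(a,float),np.array(b,float)).ravel();X=X[:3]/X[3];print(X.round(3),insad(X),(proj(t,X)-a).round(1),(proj(s,X)-b).round(1))
tri((445.7,226.5),(358,319.5))
m=viewer.camera_model("wrist");w=viewer.camera("wrist");S=viewer.camera("side")
cv2.imwrite("pics/w6raw.png",w[:,:,::-1]);cv2.imwrite("pics/s6raw.png",S[:,:,::-1]);np.savez("w6.npz",**m)
r=lambda i,W,H:cv2.resize(i,(W,H),interpolation=cv2.INTER_CUBIC)
P=proj(m,sad(0,-55,-20))[0].astype(int);print(P)
q=np.load("q.npy");x0,y0=np.clip(P[0]-100,0,440),np.clip(P[1]-120,0,280);print(x0,y0)
cv2.imwrite("pics/w6.png",np.hstack([r(w[y0:y0+200,x0:x0+200],400,400),r(S[q[1]-50:q[1]+70,q[0]-45:q[0]+75],400,400)])[:,:,::-1])
E
```

```text
[ -1.  -79.6 127.6] [ 0.5  0.8 -0.5] 14.65
[ 0.544 -0.075  0.09 ] [  0.6 -54.6 -12.6] [[ 0.1 -0.5]] [[-0.6  0.1]]
[316 194]
216 74
```

View pics/w6.png

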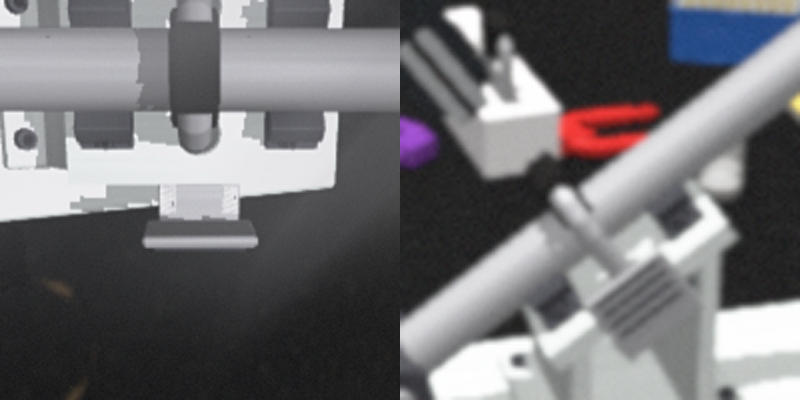

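The U-bolt's pad sits on the post. In the wrist crop the tab's top edge runs from (143,248) to (258,247). In the side crop the tab's corners are (595,300), (665,255), (697,295) and (632,348). Fitting its position.

```bash
python3 - <<'E'
from h import *
s=viewer.camera_model("side");m=dict(np.load("w6.npz"))
so=np.array([(341.5,319),(362.5,305.5),(372,317.5),(352.7,333.4)]);wo=np.array([(287.5,198),(345,197.5)])
C=np.array([(-19,0,17),(19,0,17),(19,0,-17),(-19,0,-17)])
def f(q):
    X=np.array([sad(*(c+q)) for c in C]);return np.r_[(proj(s,X)-so).ravel(),(proj(m,X[:2])-wo).ravel()]
r=least_squares(f,[0,-55,-20]);print(r.x,r.fun.round(1))
f2=lambda q:f(q)[8:];print(least_squares(f2,r.x).x)
o=status.get_obs();print(insad(o["position"]))
E
```

```text
[  0.10918482 -52.51320656 -13.26107055] [-3.3  0.7 -0.9 -3.5  3.2  1.6 -0.5  3.   0.1 -0.3  1.1 -0. ]
[ -0.19846314 -53.50293187 -17.59610621]
[ -1.4 -77.  126.9]
```

Emit:
{"op": "play_rows", "data": {"plan": [1,0,0,-0.004,0.001,0.04,0,1,0,0,-0.004,0.001,0.085,0,1,0,0,-0.004,0.001,0.115,0,1,0,0,-0.004,0.001,0.125,0,1,0,0,0.003,0.001,0.125,0,1,0,0,0.007,0.001,0.125,0,1,0,0,0.01,0.001,0.125,0,1,0,0,0.013,0.001,0.125,0,1,0,0,0.016,0.001,0.125,0,1,0,0,0.018,0.001,0.125,0,1,0,0,0.018,0.001,0.125,0]}}

```text
clock: 16.12
position: [0.5375, -0.0807, 0.1027]
ee_rot: [0.628, 0.718, 0.226, 0.198]
ft_force: [0.4, -0.4, 1.1]
grip_width: 0.0
grasp_force: 0.4
```

```bash
python3 - <<'E'
from h import *
o=status.get_obs();print(insad(o["position"]),(RS.T@o["ft_force"]).round(1),o["clock"])
E
```

```text
[  1.9 -58.9   1.9] [ 0.9 -0.4  0.7] 16.125
```

Keep pushing in small steps.

Emit:
{"op": "play_rows", "data": {"plan": [0,0,0,0.002,0,0,0,0,0,0,0.004,0,0,0,0,0,0,0.006,0,0,0,0,0,0,0.007,0,0,0,0,0,0,0.008,0,0,0,0,0,0,0.008,0,0,0]}}

```text
clock: 16.88
position: [0.5366, -0.0747, 0.1028]
ee_rot: [0.629, 0.717, 0.226, 0.2]
ft_force: [3.4, -7.6, -3.3]
grip_width: -0.003
grasp_force: 4.4
```

```bash
python3 - <<'E'
from h import *
o=status.get_obs();print(insad(o["position"]),(RS.T@o["ft_force"]).round(1),o["clock"])
E
```

```text
[  1.9 -52.9   2.1] [ 0.  -8.  -4.1] 16.875
```

Emit:
{"op": "play_rows", "data": {"plan": [0,0,0,0.001,0,0,0,0,0,0,0.001,0,0,0]}}

```text
clock: 17.12
position: [0.5366, -0.0746, 0.1029]
ee_rot: [0.629, 0.716, 0.225, 0.2]
ft_force: [5.2, -11.6, -4.5]
grip_width: 0.002
grasp_force: 6.2
```

```bash
python3 - <<'E'
from h import *
o=status.get_obs();print(insad(o["position"]),(RS.T@o["ft_force"]).round(1),o["clock"])
w=viewer.camera("wrist");S=viewer.camera("side");m=viewer.camera_model("wrist")
cv2.imwrite("pics/w7raw.png",w[:,:,::-1]);np.savez("w7.npz",**m)
E
```

```text
[  1.9 -52.8   2.1] [  0.4 -12.1  -5.8] 17.125
```

Emit:
{"op": "play_rows", "data": {"plan": [0,0,0,0.002,0,0,0,0,0,0,0.003,0,0,0,0,0,0,0.003,0,0,0,0,0,0,-0.01,0,0,0,0,0,0,-0.025,0,-0.02,0,0,0,0,-0.025,0,-0.08,0,0,0,0,-0.025,0,-0.125,0,0,0,0,-0.025,0,-0.125,0,0,0,0,-0.025,0,-0.125,0]}}

```text
clock: 18.35
position: [0.4683, -0.1056, 0.2044]
ee_rot: [0.628, 0.718, 0.226, 0.198]
ft_force: [-0.2, 0.4, -0.1]
grip_width: -0.003
grasp_force: 0.0
```

```bash
python3 - <<'E'
from h import *
o=status.get_obs();print(insad(o["position"]),(RS.T@o["ft_force"]).round(1),o["clock"])
m=viewer.camera_model("wrist");w=viewer.camera("wrist");S=viewer.camera("side")
cv2.imwrite("pics/w8raw.png",w[:,:,::-1]);np.savez("w8.npz",**m)
P=proj(m,sad(0,-45,0))[0].astype(int);print(P, proj(m,sad(0,-53,0))[0])
m6=dict(np.load("w6.npz"));g6=cv2.imread("pics/w6raw.png",0);g8=cv2.imread("pics/w8raw.png",0)
r=lambda i,W,H:cv2.resize(i,(W,H),interpolation=cv2.INTER_CUBIC)
y0=max(P[1]-100,0)
cv2.imwrite("pics/w8.png",np.hstack([r(w[y0:y0+200,216:416],400,400),r(S[229:349,283:403],400,400)])[:,:,::-1]);print(y0)
for y in(-56,-53,-40,-37):print(y,proj(m,sad(0,y,1))[0].round(1))
E
```

```text
[  1.4 -74.7 126.4] [-0.2  0.4 -0. ] 18.35
[316 193] [316.78195789 205.38913347]
93
-56 [316.8 210.2]
-53 [316.8 205.7]
-40 [316.8 186.1]
-37 [316.8 181.4]
```

View pics/w8.png

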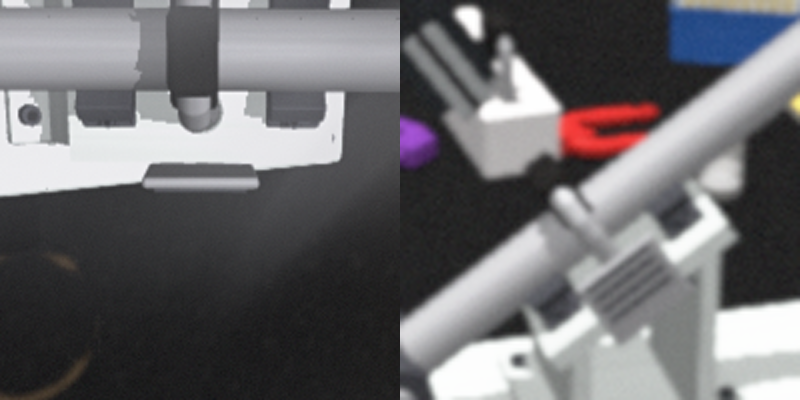

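The wrist view shows the tab's outer edge at crop row 190. That puts it at y ≈ -41 mm against -53.5 mm before, about 12.5 mm of travel, and it met a hard stop. The U-bolt's pad lies on the post and the arm is clear.

```bash
python3 -c "
from workcell import manip
print(manip.hand_in())"
```

```text
the job is handed in; nothing more can be done
None
```

I folded the post into its saddle, seated the larger U-bolt fully on it, pushed the lock slide in to its hard stop (about 12.5 mm of travel measured), let go and handed the job in at about 18 s; the smaller U-bolt was left in its slot and I touched neither vial, though only the rear one was in the last close-up, and the purple and red look-alikes tipped over on their own early on.

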